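Stack and clamp flower pots on a sprung spindle

TASK

Nest the loose terracotta pot upright into the pot that is already on the stand, with the spindle coming up through its drain hole, and let go of it. Then put the knurled metal collar flange down over the spindle, turn it until its hidden keyways drop over the spindle's three pins, and push it fully home against the spring of the seat. Finish while still gripping the collar and holding it pushed fully home (it springs back up if you let go); leave the cup, the jar and the wooden rib where they are.

Things in the scene. Friction and masses are not known exactly. Their poses are not given: they have to be found in the camera images.
- spindle_tip (a point): Top of the upright steel spindle of the stand, 122 mm above the bench. The stand is fixed to the bench, its place and turn vary: round steel base 110 mm across and 12 mm high; spindle 14 mm thick with an 8 mm long tapered tip.
- pin_tops (a point): On the spindle's axis, level with the tops of its three pins, 100 mm above the bench. The pins are round, 5 mm thick, level, 120 degrees apart, and reach 11.5 mm from the axis. One pin points along this point's +x; z is up. A collar that is not lined up rests here with its underside (collar_mid 119 mm above the bench).
- lower_rim (a point): Centre of the rim of the first pot, same shape as the loose pot, fixed to the stand's sprung seat; on the spindle's axis, 74 mm above the bench while the seat is up; goes down with it. A nested pot rests on this rim with the underside of its rim band: pot_mid is then 6 mm below this point, its rim 92 mm above the bench, with 1.5 mm of side play.
- seat (a joint): How far the sprung seat with its pot is pushed down, in m: 0 = up, as at the start; stops at 0.010. Spring 700 N/m, preloaded with about 8 N. 0.008 when the collar is fully home on two nested pots.
- pot_mid (a point): Centre (half-way up) of the loose terracotta flower pot, upright on the bench. 48 mm high, z up: tapered body 38 mm across at the foot, 51 mm at 30 mm up; above that an upright rim band 18 mm high, 64 mm across outside, 54 mm inside; hole in its floor 29 mm across. About 0.12 kg.
- collar_mid (a point): Centre (half-way up, on the axis) of the knurled bare-metal collar, flange down on the bench at any turn, z up. 38 mm high: flange 62 mm across and 8 mm high; above it the knurled grip, 50 mm across and 30 mm high; bore 16 mm right through. About 0.2 kg.
- collar_foot (a point): Centre of the collar's underside. In it three keyways 120 degrees apart, 9 mm wide, 16 mm deep, at an unknown turn, hidden from above; each passes a pin within about 11 degrees. Lined up, the collar sinks 8 mm freely from pin_tops on to the upper pot's rim, then 8 mm against the spring (to 14 N) to a stop on the pins: fully home, this is 84 mm and collar_mid 103 mm above the bench.
- cup_mid (a point): Bystander: centre of a white glazed cup, 72 mm across, 45 mm high.
- jar_mid (a point): Bystander: centre of an amber glass jar with a black cap, 60 mm across, 60 mm high.
- wood_rib: Bystander: flat wooden block (potter's rib), 50 x 110 x 12 mm, lying flat; centre of its underside.
Mind the look-alikes: they are no part of the job. What is shaped like the part that bears pot_mid but blue or turquoise is not meant.

How it is judged:
On the way:
1. the loose pot is nested in the first pot and let go (horizontal distance between pot_mid and lower_rim below 0.004 m and z of pot_mid in the frame of lower_rim below -0.003 m and angle between pot_mid's own z axis and vertical below 0.06 rad and contact force between the fingers and pot below 0.3 N), for 0.2 s.
At the end, for the whole second after the job is handed in: Pot nested (axis within 4 mm, down within 3 mm, upright within 0.06 rad). Collar on the spindle (3 mm, 0.08 rad), keyways over the pins, at most 3 mm short of home, at rest, pressing the pot with over 3 N, seat down over 5 mm, fingers on the collar with over 2 N (horizontal distance between pot_mid and lower_rim below 0.004 m and z of pot_mid in the frame of lower_rim below -0.003 m and angle between pot_mid's own z axis and vertical below 0.06 rad and horizontal distance between collar_mid and spindle_tip below 0.003 m and z of collar_mid in the frame of spindle_tip below -0.016 m and angle between collar_mid's own z axis and vertical below 0.08 rad and value of joint seat above 0.005 m and contact force between the fingers and collar above 2 N and contact force between collar and pot above 3 N and linear speed of collar below 0.02 m/s); the arm keeps its last pose, push and grip.
It fails at once if a bystander (cup, jar or rib) is moved more than 30 mm (distance of any of cup_mid, jar_mid, wood_rib from where it was at the start of the episode above 0.03 m).
It also fails if it takes over 64 s, if anything falls off the work surface, if the arm or the gripper's body presses on something with over 40 N, if the wrist force passes 120 N, or if a joint passes its speed limit or range.

ROBOT

A 6-joint arm with a two-finger parallel gripper is mounted at the origin on the work surface. World frame = base frame: x ahead of the robot, y to its left, z up, the work surface at z = 0. Lengths are in m, angles in rad, forces in N, time in s.
With the tool pointing down it reaches from about 0.425 to 0.95 m from the base axis. Payload 3.5 kg.
Tool frame: the origin (TCP) lies midway between the tips of the shut fingers; the grasp point (between the pads) lies 19 mm behind it; y points along the fingers, x is the direction in which the jaws open and shut, and the axes are right-handed (so a half turn about y gives the same grasp; the last joint's range is limited). The gripper opens to 85 mm and grips with 20 to 120 N. Pads are 22 mm wide; open, the fingers measure 114 mm over their backs; the gripper's body (76 mm by 85 mm) begins 54 mm behind the grasp point. The pads swing forward as they close: fully open they stand 13 mm farther back than shut.
Start: joints at [-1.377, 0.286, 1.577, -0, 1.279, -0.15], TCP at [0.228, -0.635, 0.231] pointing down, gripper open.
Joint ranges: [-2.77, 2.77], [-0.9, 2.22], [0.21, 2.48], [-1.53, 4.67], [0.24, 2.81], [-2.84, 2.84]. Speed limits (rad/s): [2.79, 2.79, 3.14, 3.14, 3.14, 3.14].

INTERFACE

Orientations are given as a unit quaternion [x, y, z, w].
In Python, from plant import ctrl, viewer gives the robot as it stands.
- The arm moves only by the tool step_arm, never from a script. Its argument "rows" is a list of rows, each a list of 3 entries, a list of its own where there are three numbers: the turn, a rotation vector about the tool's x, y, z in degrees, then the shift along the tool's x, y, z in mm, then the closure, from 0 (fully open) to 1 (shut). A call has 1 to 10 rows; each row is the pose to reach, as a shift and turn from the pose commanded when the call began, along the tool's axes at that moment; what a row does not reach only later rows make up. A row lasts 1/12 s, in which the tool goes at most 41.7 mm and 7.16 degrees, less where a joint would pass 70% of its speed; a pose out of reach is approached as far as the arm can. A call with a gripper value outside its range is refused whole. The fingers move at their own pace and stop on an object; "newtons" is the grip in N (left out, the last holds). Time passes only in rows, so rows that repeat a pose let the fingers close. It gives the time, the measured TCP pose, the force and the opening at its end, in the units of the state.
- ctrl.get_state(): the state, without advancing time (a new reading comes with each control period).
- viewer.read_camera(name): name is "scene" or "top" or "wrist"; returns (picture, depth): 480x640x3 uint8, red, green, blue; 480x640 float32, m along the optical axis (not along the pixel's ray), 0 where there is no reading.
- viewer.calibration(name): a dict with "K" (3x3 intrinsics, pixels), "R" (3x3) and "t" (3): a world point X has camera coordinates R X + t. Camera axes: x right, y down, z forward; pixel columns grow to the right and rows downward; lengths in m; the calibration is good to about 2 mm. The wrist camera is an equidistant fisheye: a pixel r from the principal point sees the ray r / f radians off the axis. A picture is of the moment at which its call begins: read the wrist's pose just before it. calibration takes no time and is no camera call; for the wrist camera it gives the pose at the moment of the call.
- ctrl.sign_off(): hands the job in, once; it reports no verdict.
The state is a dict: "time": time; "qpos": joint angles; "dq": joint speeds; "joint_efforts": joint torques, N m; "eef_pos": TCP position; "tcp_rot": TCP orientation; "contact_force": force on the tool from outside, world axes, zero at the start; "wrist_torque": the same for the moment, N m; "opening": opening from 0.0 (shut) to 1.0 (fully open).
Only numpy, scipy, OpenCV 4.12 (cv2) and the standard library are available. Lean on these libraries where they do the work, as an engineer would, in place of code of your own. Each camera call takes 0.05 s, during which the arm holds its last target.

## Working session

There is one attempt and no reset: what is moved stays moved. The work goes in short steps, Python scripts to look and compute and a tool call to move; the robot and the scene stay as the last step left them, time stands still between calls to the robot, and variables do not carry over. Pictures are saved under pics/ and viewed, and the job is handed in when it is done.

Besides the shell and the picture viewer there is one more tool, called after ">>>" as name([rows], argument=value, ...), one row to a line, values as JSON. step_arm: Moves the arm, as the interface text tells. Its arguments: {"type":"object","properties":{"rows":{"type":"array"},"newtons":{"type":"number"}},"required":["rows"]}

```bash
mkdir -p pics; ls
cat > h.py <<'E'
import numpy as np, cv2
from plant import ctrl, viewer
def snap(n,f):
    c=viewer.calibration(n); p,d=viewer.read_camera(n)
    cv2.imwrite('pics/%s.png'%f,cv2.cvtColor(p,cv2.COLOR_RGB2BGR)); np.savez('pics/%s.npz'%f,p=p,d=d,**{k:np.array(c[k]) for k in 'KRt'})
    return p,d,c
def ray(c,u,v,fish=False):
    K=np.array(c['K']);R=np.array(c['R']);t=np.array(c['t']).ravel()
    x=(u-K[0,2])/K[0,0]; y=(v-K[1,2])/K[1,1]
    if fish:
        r=np.hypot(x,y); d=np.array([x/r*np.sin(r),y/r*np.sin(r),np.cos(r)]) if r>1e-9 else np.array([0,0,1.])
    else: d=np.array([x,y,1.])
    return -R.T@t, R.T@d
def onplane(c,u,v,z,fish=False):
    o,d=ray(c,u,v,fish); s=(z-o[2])/d[2]; return o+s*d
E
python3 - <<'E'
from h import *
for n in ('top','scene','wrist'):
    p,d,c=snap(n,n+'0'); print(n,np.round(c['K'],1).tolist(),np.round(-np.array(c['R']).T@np.array(c['t']).ravel(),3),np.round(c['R'],3).tolist())
print(ctrl.get_state())
E
```

```text
pics
top [[583.6, 0.0, 321.3], [0.0, 583.6, 245.0], [0.0, 0.0, 1.0]] [ 0.376 -0.014  1.071] [[0.018, -1.0, -0.012], [-0.98, -0.015, -0.196], [0.196, 0.015, -0.981]]
scene [[442.5, 0.0, 313.1], [0.0, 442.5, 242.9], [0.0, 0.0, 1.0]] [ 1.027 -0.309  0.785] [[0.566, 0.824, -0.016], [0.624, -0.441, -0.645], [-0.539, 0.355, -0.764]]
wrist [[371.6, 0.0, 315.3], [0.0, 371.6, 243.4], [0.0, 0.0, 1.0]] [ 0.305 -0.609  0.373] [[0.337, -0.941, -0.003], [-0.892, -0.321, 0.318], [-0.3, -0.104, -0.948]]
{'time': 0.15, 'qpos': array([-1.37702174e+00,  2.87029535e-01,  1.57784421e+00, -2.65968049e-05,
        1.27858074e+00, -1.50004570e-01]), 'dq': array([ 4.15820318e-04, -4.80575290e-04, -4.92793321e-03,  5.19538127e-04,
       -9.24176333e-04, -2.16020370e-05]), 'joint_efforts': array([ 8.50144352e-04, -4.06604433e+01, -2.93138498e+01, -1.35168980e-04,
        3.99080745e-03,  1.11020714e-05]), 'eef_pos': array([ 0.22742694, -0.63499265,  0.23021811]), 'tcp_rot': array([-0.57770651,  0.40758883, -0.40662532,  0.57860382]), 'contact_force': array([-0.34739023,  0.13217651,  0.21048967]), 'wrist_torque': array([ 0.01340598, -0.05107786,  0.0140497 ]), 'opening': 1.0001217665479187}
```

View pics/top0.png

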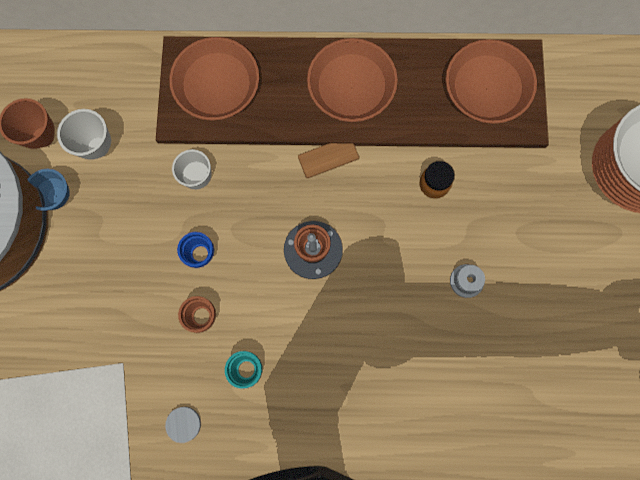

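View pics/scene0.png

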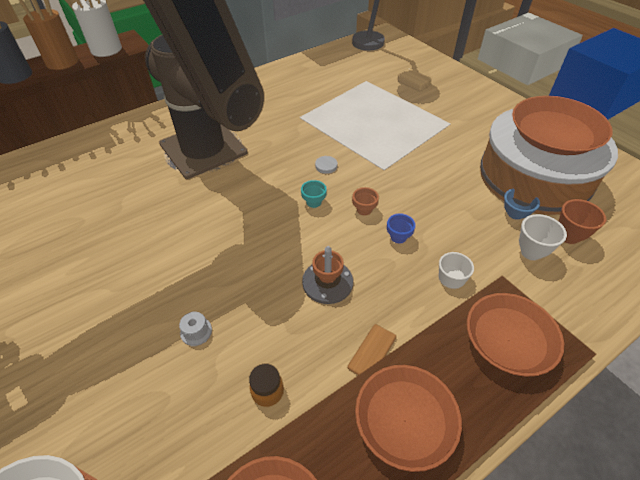

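View pics/wrist0.png

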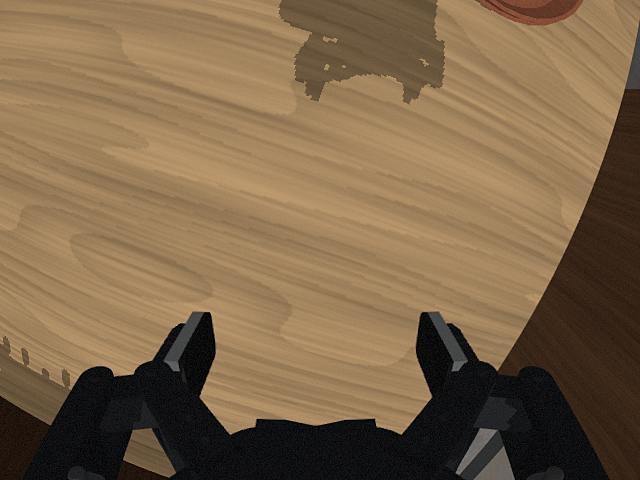

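Top view candidates for the loose pot: terracotta (197,315), blue (196,250), turquoise (243,369), and a larger red-brown pot at (27,122) by the wheel. Only (197,315) matches in both colour and size. The collar is the knurled metal part at (468,280), since the grey disc at (183,424) has no bore. The stand is at (313,247). I'll confirm this in an enlarged crop.

Run:
```python
from h import *
p=cv2.imread('pics/top0.png')
a=[p[y-50:y+50,x-50:x+50] for x,y in((197,315),(313,247),(468,280))]
cv2.imwrite('pics/crop0.png',cv2.resize(np.hstack(a),None,fx=2.66,fy=2.66,interpolation=cv2.INTER_CUBIC))
```

```text
(no output)
```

View pics/crop0.png

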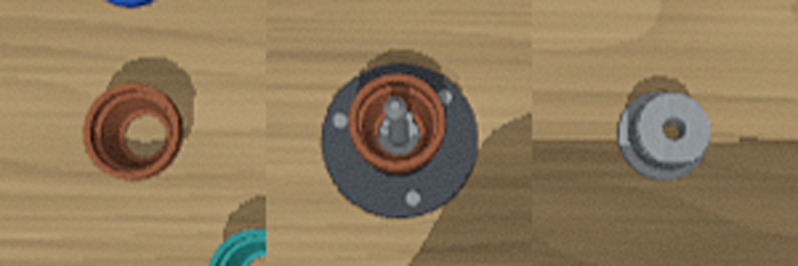

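The crop confirms all three: the terracotta pot with its drain hole (left), the stand with its pot and spindle (middle), and the collar with its bore (right). Next I'll measure them.

```bash
cat >> h.py <<'E'
def cloud(f):
    z=np.load('pics/%s.npz'%f); K,R,t=z['K'],z['R'],z['t'].ravel(); d=z['d']
    v,u=np.mgrid[:480,:640]
    P=np.stack([(u-K[0,2])/K[0,0]*d,(v-K[1,2])/K[1,1]*d,d],-1)
    W=(P-t)@R; W[d<=0]=np.nan
    return W,z['p'],dict(K=K,R=R,t=t)
def circ(P):
    A=np.c_[2*P[:,:2],np.ones(len(P))]; b=(P[:,:2]**2).sum(1)
    s=np.linalg.lstsq(A,b,rcond=None)[0]; return s[0],s[1],np.sqrt(s[2]+s[0]**2+s[1]**2)
E
python3 - <<'E'
from h import *
W,p,c=cloud('top0')
for n,(u,v) in dict(pot=(197,315),stand=(313,243),collar=(469,279),blue=(196,250),turq=(243,369)).items():
    w=W[v-28:v+28,u-28:u+28].reshape(-1,3); w=w[w[:,2]>0.01]
    print(n,'zmax',np.nanpercentile(w[:,2],[50,90,97,99.5]).round(4), onplane(c,u,v,0.05).round(4))
# contour-based
hsv=cv2.cvtColor(p,cv2.COLOR_RGB2HSV)
m=((hsv[...,0]<12)&(hsv[...,1]>110)).astype(np.uint8)
cs,_=cv2.findContours(m,cv2.RETR_EXTERNAL,cv2.CHAIN_APPROX_NONE)
for k in cs:
    if 500<cv2.contourArea(k)<2500:
        e=cv2.fitEllipse(k); print('terra ell',e)
for n,(u,v,z,r) in dict(pot=(197,315,.048,.034),stand=(313,243,.074,.034),collar=(469,279,.038,.03)).items():
    w=W[v-35:v+35,u-35:u+35].reshape(-1,3); w=w[abs(w[:,2]-z)<.004]
    print(n,len(w),'mean',w.mean(0).round(4),'bbox c',((w.min(0)+w.max(0))/2).round(4),(w.max(0)-w.min(0)).round(4),'circ',np.round(circ(w),4))
Ws,ps,cs_=cloud('scene0')
for n,(u,v,z) in dict(pot=(366,198,.048),stand=(327,265,.074),collar=(195,326,.038)).items():
    w=Ws[v-35:v+35,u-35:u+35].reshape(-1,3); w=w[abs(w[:,2]-z)<.004]
    print('scene',n,len(w),'mean',w.mean(0).round(4),'bbox c',((w.min(0)+w.max(0))/2).round(4),(w.max(0)-w.min(0)).round(4))
E
```

```text
pot zmax [0.0371 0.0501 0.0514 0.0529] [0.4521 0.2161 0.05  ]
stand zmax [0.0159 0.0742 0.1003 0.1212] [0.5836 0.0162 0.05  ]
collar zmax [0.0377 0.0407 0.0422 0.0431] [ 0.5233 -0.2595  0.05  ]
blue zmax [0.0378 0.0498 0.0512 0.0525] [0.5676 0.2248 0.05  ]
turq zmax [0.0355 0.0498 0.0511 0.0523] [0.3614 0.1316 0.05  ]
terra ell ((196.41098022460938, 314.00152587890625), (35.03842544555664, 36.07264709472656), 69.10435485839844)
terra ell ((311.77447509765625, 242.91929626464844), (35.152984619140625, 36.76539993286133), 176.8143768310547)
terra ell ((615.9849853515625, 170.61166381835938), (43.64762496948242, 86.02134704589844), 166.5564727783203)
terra ell ((26.403871536254883, 123.72003936767578), (46.45249557495117, 56.475223541259766), 118.66726684570312)
pot 301 mean [0.4552 0.2182 0.0484] bbox c [0.4553 0.2187 0.048 ] [0.0616 0.0641 0.0079] circ [0.4551 0.2181 0.0294]
stand 306 mean [0.5809 0.0176 0.0739] bbox c [0.5809 0.0174 0.074 ] [0.064  0.0631 0.0079] circ [0.5809 0.0174 0.0292]
collar 514 mean [ 0.5271 -0.2655  0.0383] bbox c [ 0.5281 -0.2656  0.038 ] [0.0492 0.0482 0.008 ] circ [ 0.5273 -0.2655  0.0183]
scene pot 242 mean [0.4923 0.2174 0.0476] bbox c [0.5082 0.2192 0.0479] [0.1677 0.064  0.0077]
scene stand 221 mean [0.587  0.016  0.0736] bbox c [0.5831 0.0182 0.074 ] [0.0646 0.0635 0.0079]
scene collar 422 mean [ 0.5316 -0.2657  0.0379] bbox c [ 0.5304 -0.2658  0.0379] [0.049  0.0488 0.0079]
```

```bash
cat >> h.py <<'E'
from scipy.spatial.transform import Rotation as Ro
def R0(jaw): # tool y down, x along jaw angle (deg, world)
    a=np.radians(jaw); x=np.array([np.cos(a),np.sin(a),0]); y=np.array([0,0,-1.]); return np.c_[x,y,np.cross(x,y)]
def rel(pos,jaw,pr=True):
    s=ctrl.get_state(); R=Ro.from_quat(s['tcp_rot']).as_matrix(); 
    best=min((Ro.from_matrix(R.T@R0(jaw+k)).as_rotvec(degrees=True) for k in (0,180)),key=np.linalg.norm)
    sh=R.T@(np.array(pos)-s['eef_pos'])*1e3
    print('turn',best.round(1),'shift',sh.round(1)); return best,sh
def st():
    s=ctrl.get_state(); R=Ro.from_quat(s['tcp_rot']).as_matrix()
    print('t',round(s['time'],2),'pos',np.round(s['eef_pos'],4),'jaw',round(np.degrees(np.arctan2(R[1,0],R[0,0])),1),'ydir',R[:,1].round(3),'q6',round(s['qpos'][5],3),'F',np.round(s['contact_force'],1),'T',np.round(s['wrist_torque'],2),'op',round(s['opening'],3))
E
python3 - <<'E'
from h import *
st()
print(np.round(Ro.from_quat(ctrl.get_state()['tcp_rot']).as_matrix(),3))
rel([.55,-.25,.23],-71+30)
rel([.455,.2185,.23],0);rel([.455,.2185,.23],90)
E
```

```text
t 0.15 pos [ 0.2274 -0.635   0.2302] jaw -70.3 ydir [-0.     0.002 -1.   ] q6 -0.15 F [-0.3  0.1  0.2] T [ 0.01 -0.05  0.01] op 1.0
[[ 0.337 -0.     0.941]
 [-0.941  0.002  0.337]
 [-0.002 -1.     0.   ]]
turn [ -0.  -29.3  -0.1] shift [-253.7    0.8  433.5]
turn [ -0.1 -70.3  -0.1] shift [-726.8    1.7  501.9]
turn [ 0.  19.7 -0.1] shift [-726.8    1.7  501.9]
```

>>> step_arm([
  [[0, -7, 0], [-25, 0, 43], 0],
  [[0, -14, 0], [-50, 0, 84], 0],
  [[0, -21, 0], [-75, 0, 120], 0],
  [[0, -28, 0], [-101, 0, 160], 0],
  [[0, -28, 0], [-126, 0, 201], 0],
  [[0, -28, 0], [-152, 0, 242], 0],
  [[0, -28, 0], [-177, 0, 283], 0],
  [[0, -28, 0], [-203, 0, 324], 0],
  [[0, -28, 0], [-228, 0, 365], 0],
  [[0, -28, 0], [-254, 0, 405], 0],
])

```text
time: 0.98
eef_pos: [0.4862, -0.3063, 0.2311]
tcp_rot: [-0.659, 0.255, -0.255, 0.659]
contact_force: [1.2, -1.5, -0.4]
opening: 0.998
```

Run:
```python
from h import *
st(); rel([.455,.2185,.2],0)
snap('top','top1')
W,p,c=cloud('top1')
hsv=cv2.cvtColor(p,cv2.COLOR_RGB2HSV)
```

```text
t 0.98 pos [ 0.4862 -0.3063  0.2311] jaw -42.3 ydir [-0.  0. -1.] q6 -0.0 F [ 1.2 -1.5 -0.4] T [-0.03 -0.03 -0.02] op 0.998
turn [ -0.  -42.3  -0. ] shift [-376.3   31.2  367.1]
```

>>> step_arm([
  [[0, -5, 0], [-29, 1, 28], 0],
  [[0, -10, 0], [-57, 2, 56], 0],
  [[0, -15, 0], [-86, 3, 84], 0],
  [[0, -20, 0], [-115, 4, 112], 0],
  [[0, -25, 0], [-143, 5, 140], 0],
  [[0, -30, 0], [-172, 6, 168], 0],
  [[0, -34, 0], [-201, 7, 196], 0],
  [[0, -38, 0], [-229, 8, 224], 0],
  [[0, -42, 0], [-258, 9, 252], 0],
  [[0, -42, 0], [-287, 10, 280], 0],
])

```text
time: 1.87
eef_pos: [0.4609, 0.0936, 0.2212]
tcp_rot: [0.707, -0.001, 0.001, -0.707]
contact_force: [1.5, -0.1, 1.0]
opening: 1.002
```

Run:
```python
from h import *
st(); rel([.455,.2185,.18],0)
```

```text
t 1.87 pos [0.4609 0.0936 0.2212] jaw -0.2 ydir [ 0. -0. -1.] q6 -0.013 F [ 1.5 -0.1  1. ] T [ 0.   -0.01 -0.03] op 1.002
turn [ 0.  -0.2  0. ] shift [ -6.3  41.2 124.9]
```

>>> step_arm([
  [[0, 0, 0], [-2, 20, 35], 0],
  [[0, 0, 0], [-3, 40, 70], 0],
  [[0, 0, 0], [-5, 60, 100], 0],
  [[0, 0, 0], [-6, 70, 125], 0],
  [[0, 0, 0], [-6, 80, 125], 0],
  [[0, 0, 0], [-6, 80, 125], 0],
  [[0, 0, 0], [-6, 80, 125], 0],
])

```text
time: 2.45
eef_pos: [0.4558, 0.2165, 0.1407]
tcp_rot: [0.707, -0.002, 0.001, -0.707]
contact_force: [0.7, -0.2, 0.2]
opening: 0.999
```

Run:
```python
from h import *
st(); snap('wrist','w1'); st()
```

```text
t 2.45 pos [0.4558 0.2165 0.1407] jaw -0.3 ydir [-0.002 -0.001 -1.   ] q6 0.247 F [ 0.7 -0.2  0.2] T [ 0.05  0.02 -0.01] op 0.999
t 2.5 pos [0.4566 0.2162 0.1416] jaw -0.3 ydir [ 0. -0. -1.] q6 0.248 F [-0.3 -0.7  0.2] T [-0.01 -0.06 -0.01] op 1.003
```

View pics/w1.png

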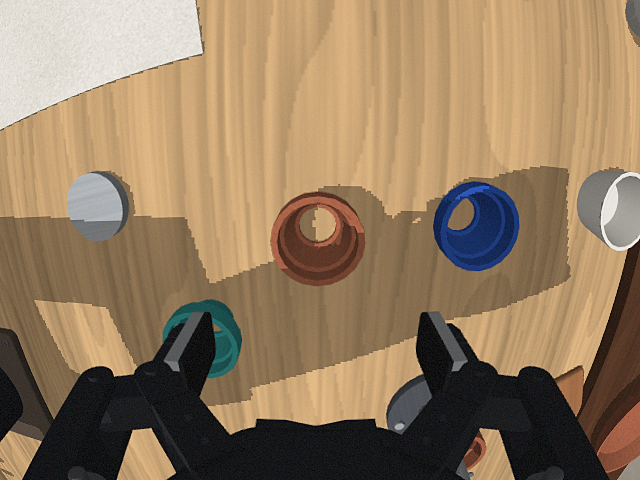

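The wrist view shows the terracotta pot at (318,238), centred between the fingers with blue to its right and turquoise to its left. I'll refine its position from this view.

Run:
```python
from h import *
z=np.load('pics/w1.npz'); c={k:z[k] for k in 'KRt'}; p=z['p']
hsv=cv2.cvtColor(p,cv2.COLOR_RGB2HSV)
m=((hsv[...,0]<12)&(hsv[...,1]>110)).astype(np.uint8)
n,l,s,ce=cv2.connectedComponentsWithStats(m)
i=l[270,318]; k=max(cv2.findContours((l==i).astype(np.uint8),0,1)[0],key=cv2.contourArea)[:,0]
P=np.array([onplane(c,u,v,.047,True) for u,v in k]); print('rim@.048',np.round(circ(P),4))
from h import st; rel([.4555,.2185,.016],0)
```

```text
rim@.048 [0.4579 0.2198 0.0321]
turn [ 0.  -0.3  0. ] shift [ -1.1 125.6   2.3]
```

>>> step_arm([
  [[0, 0, 0], [0, 35, 3], 0],
  [[0, 0, 0], [0, 70, 3], 0],
  [[0, 0, 0], [0, 100, 3], 0],
  [[0, 0, 0], [0, 120, 3], 0],
  [[0, 0, 0], [0, 125, 3], 0],
  [[0, 0, 0], [0, 125, 3], 0],
  [[0, 0, 0], [0, 125, 3], 0],
])

```text
time: 3.08
eef_pos: [0.4578, 0.2197, 0.0179]
tcp_rot: [-0.707, 0.001, -0.003, 0.707]
contact_force: [-0.3, -0.1, 0.3]
opening: 1.001
```

Run:
```python
from h import *
st(); snap('wrist','w2'); p,d,c=snap('scene','s2'); 
cv2.imwrite('pics/s2c.png',cv2.cvtColor(cv2.resize(p[130:290,260:460],None,fx=4,fy=3.7),cv2.COLOR_RGB2BGR))
```

```text
t 3.08 pos [0.4578 0.2197 0.0179] jaw -0.4 ydir [ 0.002  0.001 -1.   ] q6 0.254 F [-0.3 -0.1  0.3] T [-0.02 -0.04  0.02] op 1.001
```

View pics/w2.png

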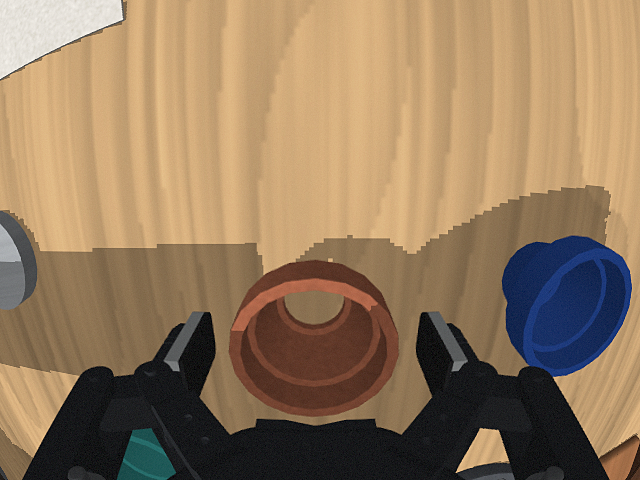

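View pics/s2c.png

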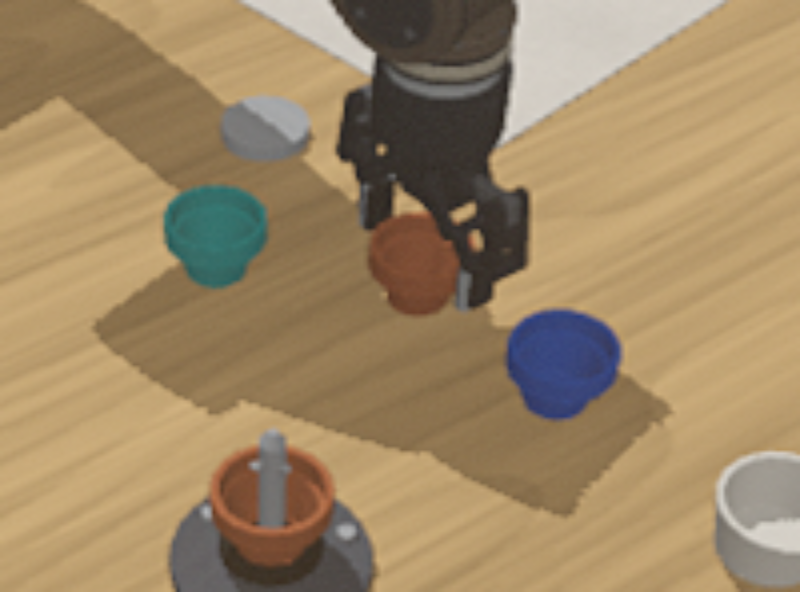

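Pot is centred between the pads at (314,340) in the wrist view. I'll close on the rim band.

>>> step_arm([
  [[0, 0, 0], [0, 2, 0], 0.1],
  [[0, 0, 0], [0, 2, 0], 1],
  [[0, 0, 0], [0, 2, 0], 1],
  [[0, 0, 0], [0, 2, 0], 1],
  [[0, 0, 0], [0, 2, 0], 1],
  [[0, 0, 0], [0, 2, 0], 1],
  [[0, 0, 0], [0, 2, 0], 1],
], newtons=35)

```text
time: 3.77
eef_pos: [0.4572, 0.2203, 0.0159]
tcp_rot: [-0.707, 0.001, -0.002, 0.707]
contact_force: [-1.9, -0.7, 5.0]
opening: 0.748
```

Run:
```python
from h import *
st()
```

```text
t 3.77 pos [0.4572 0.2203 0.0159] jaw -0.3 ydir [ 0.002  0.    -1.   ] q6 0.254 F [-1.9 -0.7  5. ] T [-0.12  0.22  0.01] op 0.748
```

>>> step_arm([
  [[0, 0, 0], [0, -15, 0], 1],
  [[0, 0, 0], [0, -45, 0], 1],
  [[0, 0, 0], [0, -80, 0], 1],
  [[0, 0, 0], [0, -115, 0], 1],
  [[0, 0, 0], [0, -145, 0], 1],
  [[0, 0, 0], [0, -145, 0], 1],
  [[0, 0, 0], [0, -145, 0], 1],
])

```text
time: 4.35
eef_pos: [0.4576, 0.2205, 0.162]
tcp_rot: [-0.707, -0.0, -0.004, 0.708]
contact_force: [-0.7, -0.2, -1.3]
opening: 0.753
```

Run:
```python
from h import *
st(); snap('wrist','w3'); rel([.582,.0178,.16],0)
```

```text
t 4.35 pos [0.4576 0.2205 0.162 ] jaw -0.3 ydir [ 0.005  0.001 -1.   ] q6 0.254 F [-0.7 -0.2 -1.3] T [-0.01  0.04  0.01] op 0.753
turn [-0.  -0.3  0.1] shift [ 126.9   -0.3 -201.6]
```

View pics/w3.png

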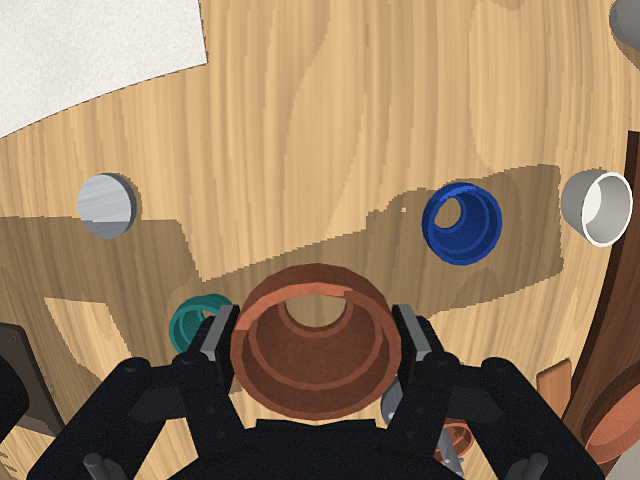

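The pot is held upright with its hole visible at (315,312). I'll measure the pot centre relative to the TCP, then move over the stand.

Run:
```python
from h import *
z=np.load('pics/w3.npz'); c={k:z[k] for k in 'KRt'}; p=z['p']
hsv=cv2.cvtColor(p,cv2.COLOR_RGB2HSV)
m=((hsv[...,0]<12)&(hsv[...,1]>110)).astype(np.uint8)
m[:,:232]=0; m[:,400:]=0
k=max(cv2.findContours(m,0,1)[0],key=cv2.contourArea)[:,0]
e=cv2.convexHull(k)[:,0]
for zz in(.192,.194):
  P=np.array([onplane(c,u,v,zz,True) for u,v in e if v<400 and 240<u<392]); print(np.round(circ(P),4),len(P))
```

```text
[0.4582 0.2216 0.0339] 24
[0.4582 0.223  0.0333] 24
```

>>> step_arm([
  [[0, 0, 0], [21, 0, -33], 1],
  [[0, 0, 0], [42, 0, -66], 1],
  [[0, 0, 0], [63, 0, -100], 1],
  [[0, 0, 0], [84, 0, -134], 1],
  [[0, 0, 0], [106, 0, -168], 1],
  [[0, 0, 0], [126, 0, -202], 1],
  [[0, 0, 0], [126, 0, -202], 1],
  [[0, 0, 0], [126, 0, -202], 1],
])

```text
time: 5.07
eef_pos: [0.5804, 0.0157, 0.1565]
tcp_rot: [-0.707, 0.005, -0.001, 0.707]
contact_force: [-0.5, 0.2, -1.9]
opening: 0.753
```

Run:
```python
from h import *
st(); snap('wrist','w4'); snap('scene','s4'); snap('top','t4'); st()
p=cv2.imread('pics/w4.png')[230:430,190:450]; cv2.imwrite('pics/w4c.png',cv2.resize(p,None,fx=3,fy=3))
p=cv2.imread('pics/s4.png')[150:320,230:430]; cv2.imwrite('pics/s4c.png',cv2.resize(p,None,fx=3.5,fy=3.5))
```

```text
t 5.07 pos [0.5804 0.0157 0.1565] jaw -0.5 ydir [-0.005  0.001 -1.   ] q6 -0.139 F [-0.5  0.2 -1.9] T [0.03 0.03 0.05] op 0.753
t 5.22 pos [0.5796 0.0185 0.1574] jaw -0.3 ydir [-0.004  0.001 -1.   ] q6 -0.139 F [ 0.1 -0.7 -1.7] T [ 0.03 -0.05  0.01] op 0.751
```

View pics/w4c.png

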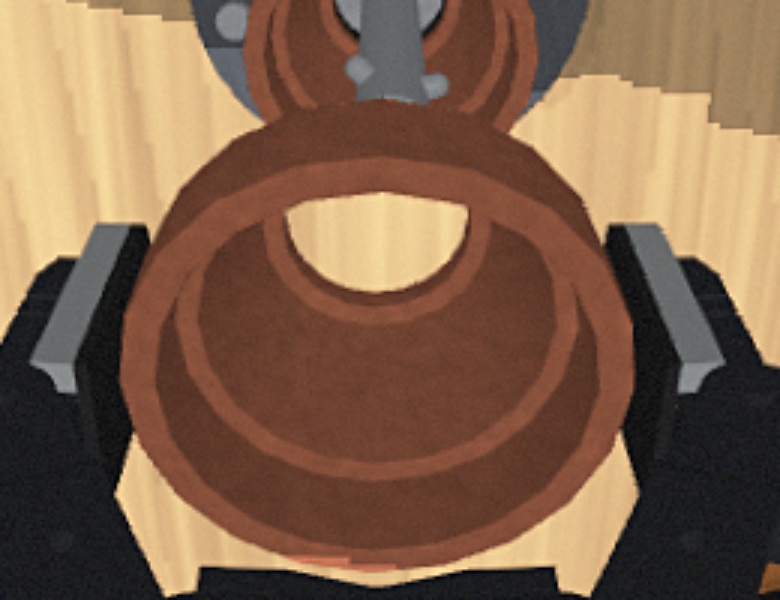

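View pics/s4c.png

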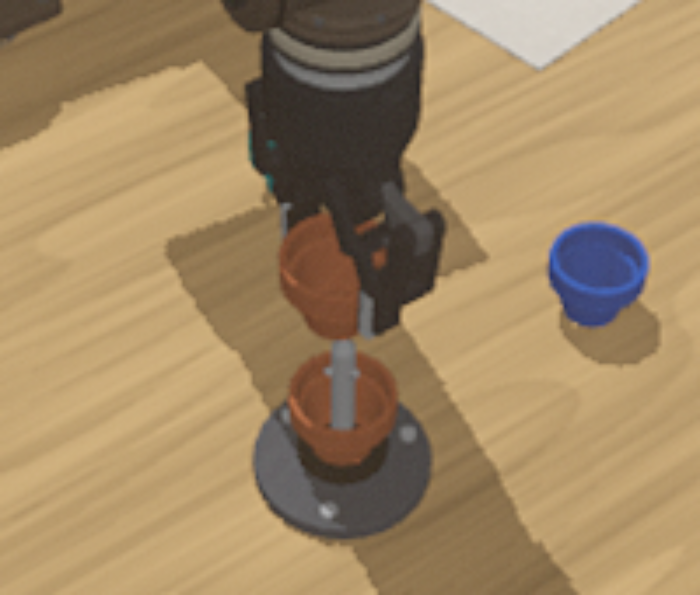

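The scene crop shows the held pot just above the spindle, and the wrist crop shows the spindle almost on the pot's centre line in x. I'll measure the stand axis from this wrist view and from the clean early views.

Run:
```python
from h import *
# wrist w4: lower pot outer rim visible part
z=np.load('pics/w4.npz'); c={k:z[k] for k in 'KRt'}; p=z['p']
hsv=cv2.cvtColor(p,cv2.COLOR_RGB2HSV)
m=((hsv[...,0]<12)&(hsv[...,1]>110)).astype(np.uint8)
k=max(cv2.findContours(m,0,1)[0],key=cv2.contourArea)[:,0]
k=k[(k[:,1]<272)]
lp=[(u,v) for u,v in k if (u<286 or u>352) or v<215]
hull=cv2.convexHull(np.array([q for q in k if q[1]<262]))[:,0]
P=np.array([onplane(c,u,v,.0725,True) for u,v in hull if v<262]); print('lower rim w4',np.round(circ(P),4),len(P),hull[:,1].min(),hull[:,1].max())
# pot in hand rim w4 (TCP .5804 .0157 .1565; rim z = tcp+.032)
k=max(cv2.findContours(m,0,1)[0],key=cv2.contourArea)[:,0]
# ellipse rows>290
h2=cv2.convexHull(k)[:,0]
# scene spindle: rows of gray spindle in scene0, base ellipse
W,ps,cs=cloud('scene0'); 
for n in('scene0','top0'):
    W,ps,cc=cloud(n)
    w=W.reshape(-1,3); q=w[(np.hypot(w[:,0]-.582,w[:,1]-.0178)<.02)&(w[:,2]>.103)&(w[:,2]<.13)]
    print(n,len(q),q.mean(0).round(4))
    q=w[(np.hypot(w[:,0]-.582,w[:,1]-.0178)<.075)&(w[:,2]>.008)&(w[:,2]<.016)]
    print(' base bbox',((np.percentile(q,.5,0)+np.percentile(q,99.5,0))/2).round(4),np.ptp(q,0).round(4))
```

```text
lower rim w4 [0.8206 0.1083 0.1193] 9 0 261
scene0 55 [0.5863 0.016  0.114 ]
 base bbox [0.5848 0.0174 0.0119] [0.1093 0.1096 0.008 ]
top0 64 [0.5797 0.0171 0.1167]
 base bbox [0.5809 0.017  0.0121] [0.1094 0.1078 0.0079]
```

Run:
```python
from h import *
z=np.load('pics/w4.npz'); c={k:z[k] for k in 'KRt'}
f=lambda u,v,h: onplane(c,190+u/3,230+v/3,h,True).round(4)
print('pinL',f(356,70,.0975),'pinR',f(436,86,.0975),'spindle ctr',f(394,72,.0975))
print('rim L/R edges at .074',f(250,50,.072),f(532,50,.072))
for u,v in((130,370),(628,370),(380,165),(378,565)): print('held',f(u,v,.1565+.032))
p=cv2.imread('pics/w4.png')[100:300,200:440]; cv2.imwrite('pics/w4d.png',cv2.resize(p,None,fx=3,fy=3))
```

```text
pinL [0.5772 0.0229 0.0975] pinR [0.5927 0.0195 0.0975] spindle ctr [0.5845 0.0224 0.0975]
rim L/R edges at .074 [0.5536 0.0183 0.072 ] [0.6147 0.0179 0.072 ]
held [0.5514 0.0167 0.1885]
held [0.6124 0.0164 0.1885]
held [0.5822 0.0448 0.1885]
held [ 0.5816 -0.0163  0.1885]
```

View pics/w4d.png

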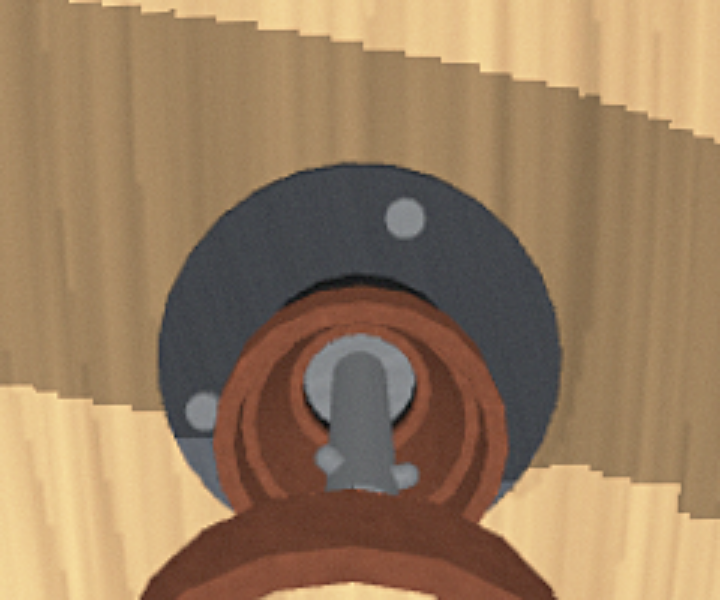

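Run:
```python
from h import *
z=np.load('pics/w4.npz'); c={k:z[k] for k in 'KRt'}; p=z['p']
hsv=cv2.cvtColor(p,cv2.COLOR_RGB2HSV)
m=((hsv[...,0]<12)&(hsv[...,1]>110)).astype(np.uint8)
m[:190]=0; m[262:]=0; m[:,:265]=0;m[:,375:]=0
k=max(cv2.findContours(m,0,1)[0],key=cv2.contourArea)[:,0]
# outermost per row / top per column
pts=[]
for v in range(205,258):
    us=np.where(m[v])[0]; pts+=[(us.min(),v),(us.max(),v)]
for u in range(300,342):
    vs=np.where(m[:,u])[0]; pts.append((u,vs.min()))
P=np.array([onplane(c,u,v,.074,True) for u,v in pts]); print(np.round(circ(P),4))
g=(~m.astype(bool))
# base disc circle from crop points
Q=np.array([onplane(c,200+u/3,100+v/3,.012,True) for u,v in((160,355),(360,163),(560,360),(217,222),(505,222))]); print('base',np.round(circ(Q),4))
```

```text
[0.5838 0.0209 0.0308]
base [0.5844 0.0187 0.0539]
```

>>> step_arm([
  [[0, 0, 0], [2, 10, 2], 1],
  [[0, 0, 0], [2, 20, 2], 1],
  [[0, 0, 0], [2, 27, 2], 1],
  [[0, 0, 0], [2, 27, 2], 1],
  [[0, 0, 0], [2, 27, 2], 1],
])

```text
time: 5.63
eef_pos: [0.5823, 0.0199, 0.131]
tcp_rot: [-0.707, 0.002, -0.001, 0.707]
contact_force: [-1.1, -0.1, -0.6]
opening: 0.749
```

Run:
```python
from h import *
st(); snap('wrist','w5'); st()
p=cv2.imread('pics/w5.png')[190:430,190:450]; cv2.imwrite('pics/w5c.png',cv2.resize(p,None,fx=2.5,fy=2.5))
```

```text
t 5.63 pos [0.5823 0.0199 0.131 ] jaw -0.3 ydir [-0.002  0.    -1.   ] q6 -0.135 F [-1.1 -0.1 -0.6] T [ 0.02 -0.02  0.01] op 0.749
t 5.68 pos [0.5829 0.0197 0.1319] jaw -0.3 ydir [-0.001  0.    -1.   ] q6 -0.135 F [ 0.1 -0.3 -0. ] T [-0.03 -0.04  0.01] op 0.748
```

View pics/w5c.png

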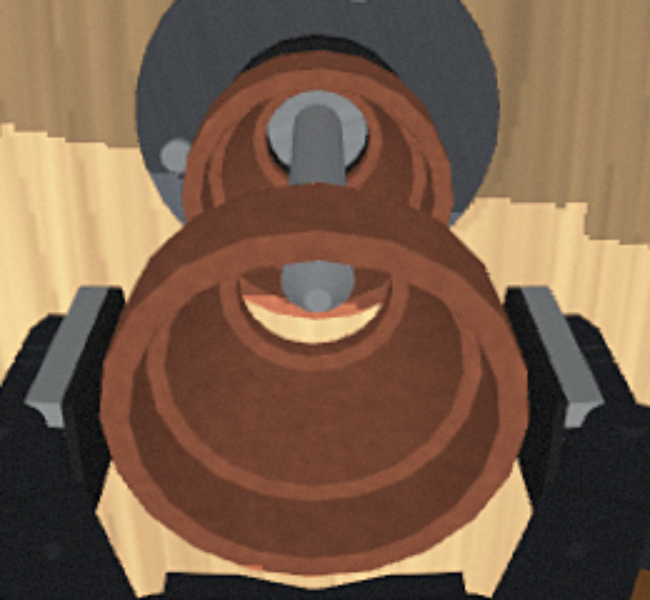

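Run:
```python
from h import *
z=np.load('pics/w5.npz'); c={k:z[k] for k in 'KRt'}
f=lambda u,v,h: onplane(c,190+u/2.5,190+v/2.5,h,True).round(4)
print('tip',f(317,300,.122))
print('hole bottom edge (low edge of foot)',f(315,343,.1155),'L/R',f(240,290,.1155),f(393,290,.1155))
print('rim',f(316,235,.1635),f(316,572,.1635),f(101,395,.1635),f(528,395,.1635))
```

```text
tip [0.5839 0.0172 0.122 ]
hole bottom edge (low edge of foot) [0.5835 0.0039 0.1155] L/R [0.5691 0.0158 0.1155] [0.5986 0.0157 0.1155]
rim [0.5839 0.0496 0.1635] [ 0.5837 -0.0119  0.1635] [0.5525 0.0236 0.1635] [0.6146 0.0235 0.1635]
```

>>> step_arm([
  [[0, 0, 0], [0, 15, -1], 1],
  [[0, 0, 0], [0, 30, -1], 1],
  [[0, 0, 0], [0, 45, -1], 1],
  [[0, 0, 0], [0, 55, -1], 1],
  [[0, 0, 0], [0, 62, -1], 1],
  [[0, 0, 0], [0, 66, -1], 1],
  [[0, 0, 0], [0, 66, -1], 1],
])

```text
time: 6.27
eef_pos: [0.583, 0.0183, 0.0661]
tcp_rot: [-0.707, 0.002, -0.001, 0.707]
contact_force: [-0.6, 0.0, -4.4]
opening: 0.75
```

Run:
```python
from h import *
st(); snap('wrist','w6'); st()
p=cv2.imread('pics/w6.png')[190:430,190:450]; cv2.imwrite('pics/w6c.png',cv2.resize(p,None,fx=2.5,fy=2.5))
```

```text
t 6.27 pos [0.583  0.0183 0.0661] jaw -0.3 ydir [-0.001  0.    -1.   ] q6 -0.137 F [-0.6  0.  -4.4] T [-0.07  0.11 -0.05] op 0.75
t 6.32 pos [0.5829 0.0184 0.0661] jaw -0.3 ydir [-0.001  0.    -1.   ] q6 -0.137 F [-0.6  0.4 -4.4] T [-0.02  0.04 -0.02] op 0.753
```

View pics/w6c.png

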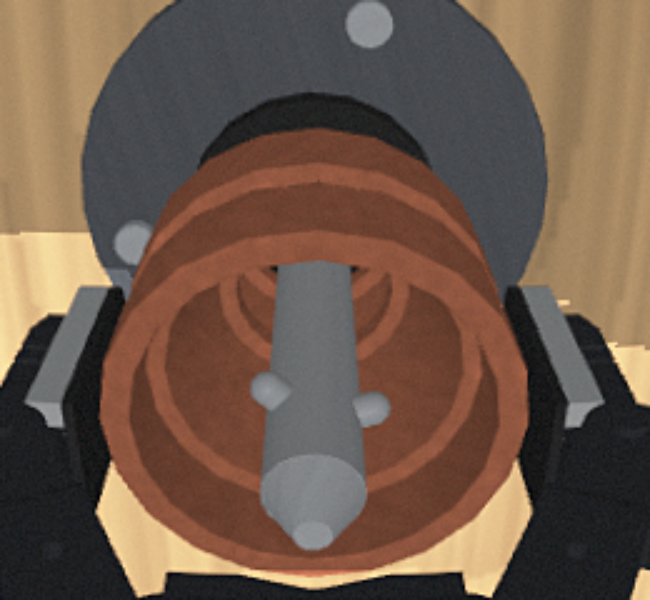

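The pot is part-way in, with spindle and pins clear inside it. I'll finish seating it.

>>> step_arm([
  [[0, 0, 0], [0, 2, 0], 1],
  [[0, 0, 0], [0, 4, 0], 1],
  [[0, 0, 0], [0, 6, 0], 1],
  [[0, 0, 0], [0, 6, 0], 1],
  [[0, 0, 0], [0, 6, 0], 1],
])

```text
time: 6.73
eef_pos: [0.5831, 0.0183, 0.062]
tcp_rot: [0.707, -0.002, 0.001, -0.707]
contact_force: [-5.6, 0.3, 6.7]
opening: 0.747
```

Run:
```python
from h import *
st(); snap('wrist','w7'); st()
p=cv2.imread('pics/w7.png')[190:430,190:450]; cv2.imwrite('pics/w7c.png',cv2.resize(p,None,fx=2.5,fy=2.5))
```

```text
t 6.73 pos [0.5831 0.0183 0.062 ] jaw -0.3 ydir [-0.001 -0.    -1.   ] q6 -0.137 F [-5.6  0.3  6.7] T [0.01 1.07 0.  ] op 0.747
t 6.78 pos [0.5831 0.0183 0.0621] jaw -0.3 ydir [-0.001 -0.    -1.   ] q6 -0.137 F [-6.4 -0.2  7.4] T [ 0.02  1.08 -0.04] op 0.75
```

View pics/w7c.png

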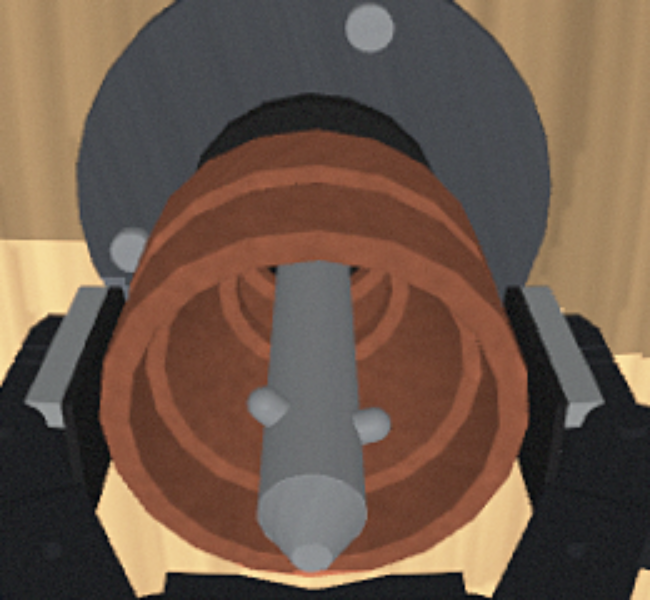

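Fx is −6 N, so the pot is touching on the +x side. I'll shift it a little toward −x and keep easing it down.

>>> step_arm([
  [[0, 0, 0], [-0.7, 0, 0], 1],
  [[0, 0, 0], [-1.2, 0, 0], 1],
  [[0, 0, 0], [-1.2, 1, 0], 1],
  [[0, 0, 0], [-1.2, 2, 0], 1],
  [[0, 0, 0], [-1.2, 2, 0], 1],
])

```text
time: 7.2
eef_pos: [0.5831, 0.0183, 0.0608]
tcp_rot: [0.707, -0.001, 0.002, -0.707]
contact_force: [-3.6, 0.5, 8.3]
opening: 0.748
```

Run:
```python
from h import *
st()
```

```text
t 7.2 pos [0.5831 0.0183 0.0608] jaw -0.3 ydir [ 0.002 -0.    -1.   ] q6 -0.137 F [-3.6  0.5  8.3] T [ 0.1   0.81 -0.03] op 0.748
```

>>> step_arm([
  [[0, 0, 0], [0, 0, 0], 0.1],
  [[0, 0, 0], [0, 0, 0], 0],
  [[0, 0, 0], [0, 0, 0], 0],
  [[0, 0, 0], [0, 0, 0], 0],
  [[0, 0, 0], [0, 0, 0], 0],
])

```text
time: 7.62
eef_pos: [0.5821, 0.0183, 0.0582]
tcp_rot: [-0.707, 0.002, -0.002, 0.707]
contact_force: [0.1, 0.1, 0.8]
opening: 1.0
```

Run:
```python
from h import *
st(); snap('wrist','w8'); p,d,c=snap('scene','s8'); st()
a=cv2.imread('pics/w8.png')[190:430,190:450]; b=cv2.imread('pics/s8.png')[200:320,260:390]
cv2.imwrite('pics/w8c.png',np.hstack([cv2.resize(a,(400,400)),cv2.resize(b,(400,400))]))
```

```text
t 7.62 pos [0.5821 0.0183 0.0582] jaw -0.3 ydir [ 0.  0. -1.] q6 -0.137 F [0.1 0.1 0.8] T [ 0.03  0.01 -0.04] op 1.0
t 7.72 pos [0.582  0.0183 0.0582] jaw -0.3 ydir [ 0. -0. -1.] q6 -0.137 F [ 0.1  0.1 -0.9] T [-0.04  0.    0.01] op 1.003
```

View pics/w8c.png

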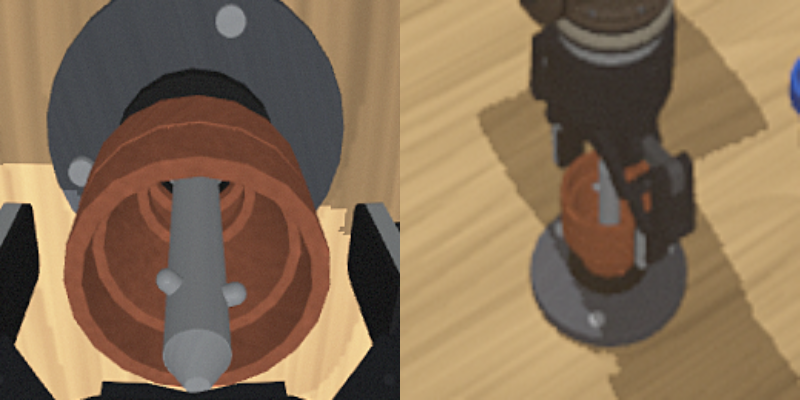

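The nested pot sits flush, its rim level and the spindle and pins centred in it. I'll raise the tool and go to the collar.

>>> step_arm([
  [[0, 0, 0], [0, -30, 0], 0],
  [[0, 0, 0], [0, -70, 0], 0],
  [[0, 0, 0], [0, -110, 0], 0],
  [[0, 0, 0], [-10, -140, -30], 0],
  [[0, 0, 0], [-20, -150, -70], 0],
  [[0, 0, 0], [-30, -150, -110], 0],
  [[0, 0, 0], [-40, -140, -150], 0],
  [[0, 0, 0], [-50, -120, -190], 0],
  [[0, 0, 0], [-54, -100, -230], 0],
  [[0, 0, 0], [-54, -90, -270], 0],
])

```text
time: 8.55
eef_pos: [0.5251, -0.2433, 0.1492]
tcp_rot: [-0.707, 0.002, -0.001, 0.708]
contact_force: [1.1, 0.3, 0.1]
opening: 1.001
```

Run:
```python
from h import *
st(); rel([.529,-.2655,.145],0)
```

```text
t 8.55 pos [ 0.5251 -0.2433  0.1492] jaw -0.3 ydir [-0.002  0.001 -1.   ] q6 -0.604 F [1.1 0.3 0.1] T [-0.02  0.01 -0.  ] op 1.001
turn [-0.1 -0.3 -0.1] shift [  4.    4.2 -22.1]
```

>>> step_arm([
  [[0, 0, 0], [1, 3, -14], 0],
  [[0, 0, 0], [1, 3, -14], 0],
  [[0, 0, 0], [1, 3, -14], 0],
])

```text
time: 8.8
eef_pos: [0.5277, -0.2568, 0.1477]
tcp_rot: [-0.707, 0.003, -0.002, 0.707]
contact_force: [0.2, -0.1, 0.1]
opening: 1.0
```

Run:
```python
from h import *
st(); snap('wrist','w9')
```

```text
t 8.8 pos [ 0.5277 -0.2568  0.1477] jaw -0.4 ydir [-0.     0.001 -1.   ] q6 -0.619 F [ 0.2 -0.1  0.1] T [-0.03 -0.04 -0.03] op 1.0
```

View pics/w9.png

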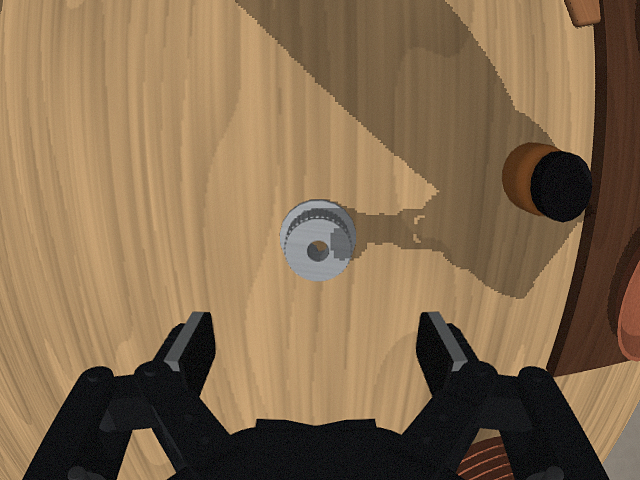

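The collar's bore is at (317,251), between the fingers. The jar at (550,180) is well clear.

Run:
```python
from h import *
z=np.load('pics/w9.npz'); c={k:z[k] for k in 'KRt'}
print(onplane(c,317.5,250.5,.038,True).round(4), onplane(c,284,247,.038,True).round(4),onplane(c,355,247,.038,True).round(4)); 
s=np.mean([ctrl.get_state()['eef_pos'] for _ in range(5)],0); print(s.round(4))
```

```text
[ 0.53   -0.2659  0.038 ] [ 0.5059 -0.2631  0.038 ] [ 0.5571 -0.2634  0.038 ]
[ 0.528  -0.256   0.1482]
```

>>> step_arm([
  [[0, 0, 0], [2, 10, -9], 0],
  [[0, 0, 0], [2, 45, -9], 0],
  [[0, 0, 0], [2, 85, -9], 0],
  [[0, 0, 0], [2, 115, -9], 0],
  [[0, 0, 0], [2, 135, -9], 0],
  [[0, 0, 0], [2, 142, -9], 0],
  [[0, 0, 0], [2, 142, -9], 0],
  [[0, 0, 0], [2, 142, -9], 0],
])

```text
time: 9.52
eef_pos: [0.5307, -0.2653, 0.0067]
tcp_rot: [0.707, -0.001, 0.002, -0.707]
contact_force: [-0.1, -0.2, -0.2]
opening: 1.002
```

Run:
```python
from h import *
st(); snap('wrist','w10'); p,d,c=snap('scene','s10'); st()
a=cv2.imread('pics/w10.png')[190:430,190:450]; b=cv2.imread('pics/s10.png')[270:370,140:250]
cv2.imwrite('pics/w10c.png',np.hstack([cv2.resize(a,(400,400)),cv2.resize(b,(400,400))]))
```

```text
t 9.52 pos [ 0.5307 -0.2653  0.0067] jaw -0.2 ydir [ 0.001 -0.001 -1.   ] q6 -0.631 F [-0.1 -0.2 -0.2] T [ 0.   -0.04  0.  ] op 1.002
t 9.62 pos [ 0.5314 -0.2663  0.0082] jaw -0.3 ydir [ 0.003 -0.003 -1.   ] q6 -0.631 F [-0.7  0.6  0.4] T [ 0.01 -0.07 -0.  ] op 0.999
```

View pics/w10c.png

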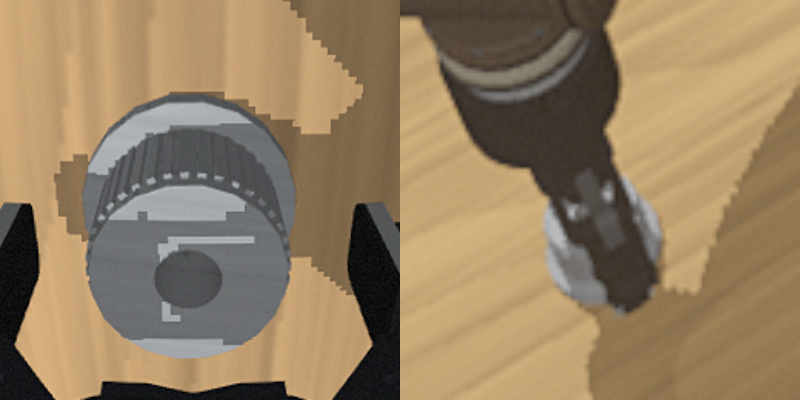

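>>> step_arm([
  [[0, 0, 0], [0, 4, 0], 0],
  [[0, 0, 0], [0, 4, 0], 1],
  [[0, 0, 0], [0, 4, 0], 1],
  [[0, 0, 0], [0, 4, 0], 1],
  [[0, 0, 0], [0, 4, 0], 1],
  [[0, 0, 0], [0, 4, 0], 1],
  [[0, 0, 0], [0, 4, 0], 1],
  [[0, 0, 0], [0, 4, 0], 1],
], newtons=80)

```text
time: 10.28
eef_pos: [0.5306, -0.2668, 0.0055]
tcp_rot: [0.708, -0.001, 0.002, -0.706]
contact_force: [-4.5, 2.3, 13.8]
opening: 0.565
```

Run:
```python
from h import *
st();
```

```text
t 10.28 pos [ 0.5306 -0.2668  0.0055] jaw -0.3 ydir [ 0.001 -0.002 -1.   ] q6 -0.631 F [-4.5  2.3 13.8] T [ 0.22  0.99 -0.04] op 0.565
```

>>> step_arm([
  [[0, 0, 0], [0, -10, 0], 1],
  [[0, 0, 0], [0, -40, 0], 1],
  [[0, 0, 0], [0, -80, 0], 1],
  [[0, 0, 0], [0, -120, 0], 1],
  [[0, 0, 0], [0, -155, 0], 1],
  [[0, 0, 0], [0, -155, 0], 1],
  [[0, 0, 0], [0, -155, 0], 1],
])

```text
time: 10.87
eef_pos: [0.531, -0.2664, 0.1601]
tcp_rot: [0.708, -0.0, 0.004, -0.706]
contact_force: [-0.7, -0.8, -3.1]
opening: 0.566
```

Run:
```python
from h import *
st(); snap('wrist','w11'); p,d,c=snap('scene','s11'); st()
a=cv2.imread('pics/w11.png')[190:430,190:450]; b=cv2.imread('pics/s11.png')[220:370,120:270]
cv2.imwrite('pics/w11c.png',np.hstack([cv2.resize(a,(400,400)),cv2.resize(b,(400,400))]))
rel([.584,.018,.16],0)
```

```text
t 10.87 pos [ 0.531  -0.2664  0.1601] jaw -0.3 ydir [ 0.005 -0.004 -1.   ] q6 -0.631 F [-0.7 -0.8 -3.1] T [ 0.02 -0.   -0.03] op 0.566
t 10.97 pos [ 0.5286 -0.2647  0.1553] jaw -0.3 ydir [-0.002  0.002 -1.   ] q6 -0.631 F [-0.3  0.3 -2.8] T [ 0.03  0.03 -0.  ] op 0.565
turn [-0.1 -0.3 -0.1] shift [ 53.9  -4.3 283. ]
```

View pics/w11c.png

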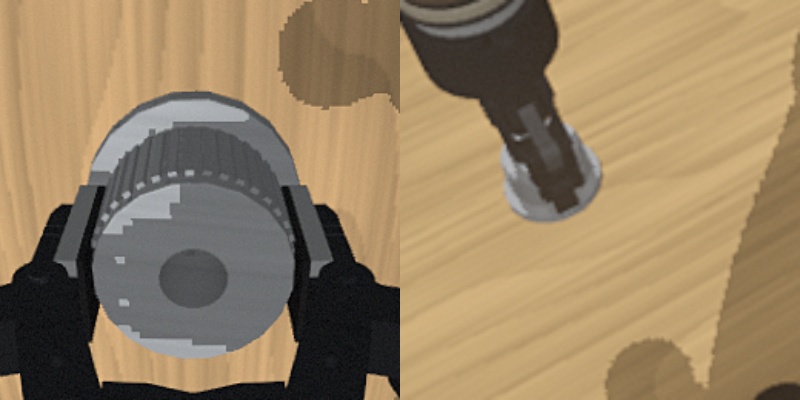

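Run:
```python
from h import *
z=np.load('pics/w11.npz'); c={k:z[k] for k in 'KRt'}
a=onplane(c,315.5,356.8,.155+.033,True); print('bore top',a.round(4))
a=onplane(c,315.5,356.8,.16+.033,True); print('bore top',a.round(4))
z=np.load('pics/w8.npz'); c={k:z[k] for k in 'KRt'}
print('tip w8',onplane(c,190+197*.65,190+385*.6,.122,True).round(4))
z=np.load('pics/w10.npz'); c={k:z[k] for k in 'KRt'}
print('bore w10',onplane(c,190+188*.65,190+279*.6,.038,True).round(4))
```

```text
bore top [ 0.5319 -0.2692  0.188 ]
bore top [ 0.5319 -0.2655  0.193 ]
tip w8 [0.584  0.0174 0.122 ]
bore w10 [ 0.5305 -0.266   0.038 ]
```

>>> step_arm([
  [[0, 0, 0], [5, -3, 25], 1],
  [[0, 0, 0], [11, -5, 60], 1],
  [[0, 0, 0], [18, -5, 100], 1],
  [[0, 0, 0], [26, -5, 140], 1],
  [[0, 0, 0], [34, -5, 180], 1],
  [[0, 0, 0], [42, -5, 220], 1],
  [[0, 0, 0], [49, -5, 258], 1],
  [[0, 0, 0], [53, -5, 284], 1],
  [[0, 0, 0], [53, -5, 284], 1],
  [[0, 0, 0], [53, -5, 284], 1],
])

```text
time: 11.8
eef_pos: [0.5824, 0.0198, 0.1588]
tcp_rot: [-0.707, 0.003, 0.001, 0.707]
contact_force: [-0.1, -0.4, -2.4]
opening: 0.565
```

Run:
```python
from h import *
snap('scene','s12a'); st(); snap('wrist','w12');snap('scene','s12'); snap('top','t12'); st()
a=cv2.imread('pics/w12.png')[100:430,160:480]; b=cv2.imread('pics/s12.png')[180:300,260:390]
cv2.imwrite('pics/w12c.png',np.hstack([cv2.resize(a,(400,412)),cv2.resize(b,(400,412),interpolation=cv2.INTER_CUBIC)]))
```

```text
t 11.85 pos [0.5827 0.0186 0.1592] jaw -0.2 ydir [-0.005  0.    -1.   ] q6 -0.138 F [ 0.  -0.8 -1.9] T [ 0.03  0.01 -0.04] op 0.567
t 12.0 pos [0.5835 0.0171 0.1607] jaw -0.4 ydir [-0.002  0.    -1.   ] q6 -0.137 F [ 0.8  0.9 -1.4] T [-0.04 -0.06  0.03] op 0.563
```

View pics/w12c.png

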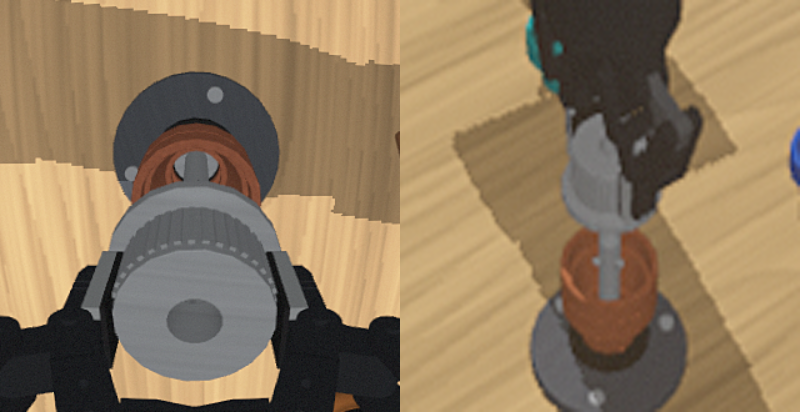

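Run:
```python
from h import *
snap('wrist','w13'); st()
S=np.mean([ctrl.get_state()['eef_pos'] for _ in range(3)],0);print(S)
z=np.load('pics/w13.npz'); c={k:z[k] for k in 'KRt'}; p=z['p']
print('tcp in cam-> px test')
cv2.imwrite('pics/w13c.png',cv2.resize(cv2.cvtColor(p[140:420,190:450],cv2.COLOR_RGB2BGR),None,fx=2.8,fy=2.1))
cv2.imwrite('pics/w13d.png',cv2.resize(cv2.cvtColor(p[180:400,220:410],cv2.COLOR_RGB2BGR),None,fx=2.7,fy=2.7))
```

```text
t 12.05 pos [0.5838 0.0169 0.1611] jaw -0.4 ydir [-0.001  0.    -1.   ] q6 -0.137 F [-0.4 -0.  -1.6] T [ 0.01 -0.02 -0.  ] op 0.559
[0.5837505  0.0169498  0.16112097]
tcp in cam-> px test
```

View pics/w13d.png

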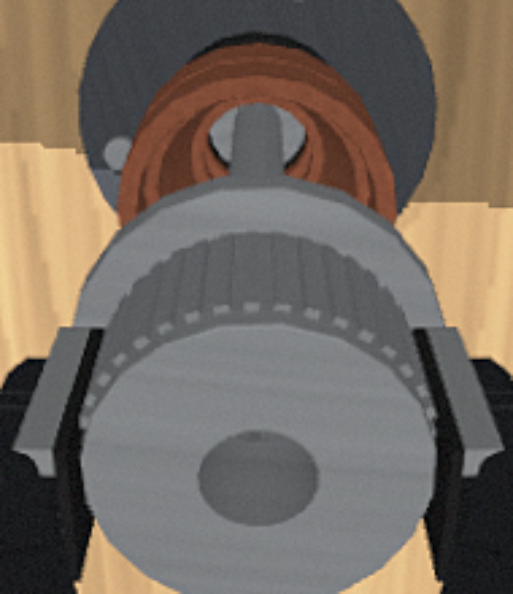

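Run:
```python
from h import *
z=np.load('pics/w13.npz'); c={k:z[k] for k in 'KRt'}
f=lambda u,v,h: onplane(c,220+u/2.7,180+v/2.7,h,True).round(4)
for h in(.192,.194,.196): print('bore',f(259,477,h),'L,R top',f(81,450,h),f(437,450,h), 'bot edge',f(259,594,h))
print('flange L R',f(76,310,.164),f(442,310,.164))
print('base',f(79,105,.012),f(436,105,.012),'spindle z.08',f(257,150,.08),'rim',f(122,190,.09),f(397,190,.09))
```

```text
bore [0.5848 0.0167 0.192 ] L,R top [0.5609 0.0209 0.192 ] [0.6088 0.0206 0.192 ] bot edge [ 0.5847 -0.005   0.192 ]
bore [0.5848 0.0182 0.194 ] L,R top [0.5613 0.0222 0.194 ] [0.6084 0.022  0.194 ] bot edge [ 0.5847 -0.0032  0.194 ]
bore [0.5849 0.0196 0.196 ] L,R top [0.5618 0.0236 0.196 ] [0.608  0.0234 0.196 ] bot edge [ 0.5847 -0.0014  0.196 ]
flange L R [0.5562 0.0282 0.164 ] [0.6135 0.0279 0.164 ]
base [0.5299 0.0217 0.012 ] [0.6382 0.0211 0.012 ] spindle z.08 [0.5842 0.0281 0.08  ] rim [0.5536 0.0219 0.09  ] [0.616  0.0216 0.09  ]
```

>>> step_arm([
  [[0, 0, 0], [-0.5, 10, -0.5], 1],
  [[0, 0, 0], [-0.5, 20, -0.5], 1],
  [[0, 0, 0], [-0.5, 29, -0.5], 1],
  [[0, 0, 0], [-0.5, 33, -0.5], 1],
  [[0, 0, 0], [-0.5, 36, -0.5], 1],
  [[0, 0, 0], [-0.5, 39, -0.5], 1],
  [[0, 0, 0], [-0.5, 39, -0.5], 1],
])

```text
time: 12.63
eef_pos: [0.5834, 0.0178, 0.1222]
tcp_rot: [-0.707, 0.002, -0.001, 0.707]
contact_force: [0.1, -0.0, -2.0]
opening: 0.564
```

Run:
```python
from h import *
st(); snap('scene','s14'); st()
b=cv2.imread('pics/s14.png')[180:300,260:390]
cv2.imwrite('pics/s14c.png',cv2.resize(b,(600,560),interpolation=cv2.INTER_CUBIC))
```

```text
t 12.63 pos [0.5834 0.0178 0.1222] jaw -0.3 ydir [-0.001  0.    -1.   ] q6 -0.138 F [ 0.1 -0.  -2. ] T [ 0.01  0.03 -0.  ] op 0.564
t 12.68 pos [0.5837 0.0177 0.1227] jaw -0.3 ydir [-0.  0. -1.] q6 -0.138 F [ 0.2  0.  -2.4] T [ 0.01 -0.03  0.02] op 0.568
```

View pics/s14c.png

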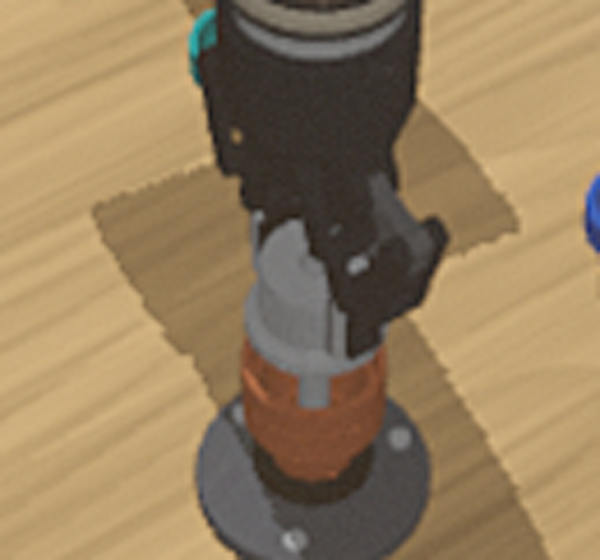

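No contact force so far and the collar looks concentric with the spindle. I'll continue down on to the spindle.

>>> step_arm([
  [[0, 0, 0], [0, 3, 0], 1],
  [[0, 0, 0], [0, 6, 0], 1],
  [[0, 0, 0], [0, 9, 0], 1],
  [[0, 0, 0], [0, 12, 0], 1],
  [[0, 0, 0], [0, 12, 0], 1],
])

```text
time: 13.1
eef_pos: [0.5831, 0.0178, 0.11]
tcp_rot: [-0.707, 0.002, -0.001, 0.707]
contact_force: [-1.2, -0.5, -2.9]
opening: 0.562
```

Run:
```python
from h import *
st()
```

```text
t 13.1 pos [0.5831 0.0178 0.11  ] jaw -0.3 ydir [-0.001  0.    -1.   ] q6 -0.138 F [-1.2 -0.5 -2.9] T [-0.02  0.04 -0.02] op 0.562
```

The spindle has entered the bore. Next I'll touch down on the pins.

>>> step_arm([
  [[0, 0, 0], [0, 2, 0], 1],
  [[0, 0, 0], [0, 4, 0], 1],
  [[0, 0, 0], [0, 6, 0], 1],
  [[0, 0, 0], [0, 7.5, 0], 1],
  [[0, 0, 0], [0, 7.5, 0], 1],
])

```text
time: 13.52
eef_pos: [0.5839, 0.0177, 0.1048]
tcp_rot: [0.707, -0.002, 0.002, -0.707]
contact_force: [-3.3, 0.5, 3.5]
opening: 0.565
```

Run:
```python
from h import *
st()
```

```text
t 13.52 pos [0.5839 0.0177 0.1048] jaw -0.3 ydir [-0. -0. -1.] q6 -0.138 F [-3.3  0.5  3.5] T [ 0.    0.54 -0.  ] op 0.565
```

Contact on the pins is at TCP z 0.105. I'll start the turn search with light pressure.

>>> step_arm([
  [[0, 0, 0], [-0.5, 0.5, 0], 1],
  [[0, 4, 0], [-0.5, 1, 0], 1],
  [[0, 8, 0], [-0.5, 1, 0], 1],
  [[0, 12, 0], [-0.5, 1, 0], 1],
  [[0, 16, 0], [-0.5, 1, 0], 1],
  [[0, 20, 0], [-0.5, 1, 0], 1],
  [[0, 24, 0], [-0.5, 1, 0], 1],
  [[0, 28, 0], [-0.5, 1, 0], 1],
  [[0, 32, 0], [-0.5, 1, 0], 1],
  [[0, 32, 0], [-0.5, 1, 0], 1],
])

```text
time: 14.35
eef_pos: [0.5831, 0.0177, 0.1021]
tcp_rot: [-0.679, 0.197, -0.197, 0.679]
contact_force: [-0.3, 0.5, -2.9]
opening: 0.563
```

Run:
```python
from h import *
st()
```

```text
t 14.35 pos [0.5831 0.0177 0.1021] jaw -32.4 ydir [ 0.  0. -1.] q6 0.421 F [-0.3  0.5 -2.9] T [ 0.01 -0.    0.01] op 0.563
```

The vertical force has gone and z fell to 0.102, so the keyways look to be over the pins. I'll go down and check.

>>> step_arm([
  [[0, 0, 0], [0, 2, 0], 1],
  [[0, 0, 0], [0, 4, 0], 1],
  [[0, 0, 0], [0, 5, 0], 1],
  [[0, 0, 0], [0, 5, 0], 1],
])

```text
time: 14.68
eef_pos: [0.5832, 0.0177, 0.0975]
tcp_rot: [0.679, -0.197, 0.196, -0.679]
contact_force: [-0.3, 0.4, -2.0]
opening: 0.567
```

Run:
```python
from h import *
st()
```

```text
t 14.68 pos [0.5832 0.0177 0.0975] jaw -32.3 ydir [-0.  0. -1.] q6 0.42 F [-0.3  0.4 -2. ] T [ 0.04  0.12 -0.06] op 0.567
```

It dropped freely to 0.0975, so the keyways are engaged. Now I'll push against the spring.

>>> step_arm([
  [[0, 0, 0], [0, 2, 0], 1],
  [[0, 0, 0], [0, 4, 0], 1],
  [[0, 0, 0], [0, 6, 0], 1],
  [[0, 0, 0], [0, 8, 0], 1],
  [[0, 0, 0], [0, 10, 0], 1],
  [[0, 0, 0], [0, 12, 0], 1],
  [[0, 0, 0], [0, 12, 0], 1],
  [[0, 0, 0], [0, 12, 0], 1],
])

```text
time: 15.35
eef_pos: [0.5833, 0.0177, 0.0889]
tcp_rot: [0.68, -0.197, 0.196, -0.679]
contact_force: [-9.7, 0.2, 15.5]
opening: 0.565
```

Run:
```python
from h import *
st()
```

```text
t 15.35 pos [0.5833 0.0177 0.0889] jaw -32.3 ydir [-0.002 -0.    -1.   ] q6 0.42 F [-9.7  0.2 15.5] T [0.1  1.61 0.02] op 0.565
```

>>> step_arm([
  [[0, 0, 0], [-0.8, 1, -0.5], 1],
  [[0, 0, 0], [-0.8, 2, -0.5], 1],
  [[0, 0, 0], [-0.8, 3, -0.5], 1],
  [[0, 0, 0], [-0.8, 3, -0.5], 1],
  [[0, 0, 0], [-0.8, 3, -0.5], 1],
])

```text
time: 15.77
eef_pos: [0.5834, 0.0177, 0.0887]
tcp_rot: [0.679, -0.196, 0.196, -0.679]
contact_force: [-13.4, 2.0, 26.1]
opening: 0.561
```

Run:
```python
from h import *
st(); snap('scene','s16'); snap('wrist','w16'); st()
a=cv2.imread('pics/w16.png')[140:430,160:480]; b=cv2.imread('pics/s16.png')[190:310,260:390]
cv2.imwrite('pics/w16c.png',np.hstack([cv2.resize(a,(400,412)),cv2.resize(b,(400,412),interpolation=cv2.INTER_CUBIC)]))
```

```text
t 15.77 pos [0.5834 0.0177 0.0887] jaw -32.3 ydir [-0. -0. -1.] q6 0.42 F [-13.4   2.   26.1] T [ 0.23  2.39 -0.02] op 0.561
t 15.87 pos [0.5834 0.0177 0.0887] jaw -32.3 ydir [-0. -0. -1.] q6 0.42 F [-12.4   0.7  26.1] T [0.24 2.41 0.05] op 0.564
```

View pics/w16c.png

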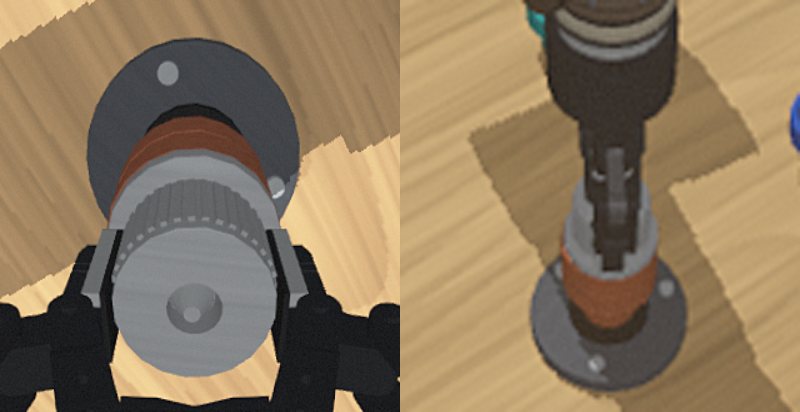

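z stayed at 0.0887 while the force rose from 15 to 26 N, so the collar is against its hard stop. In the wrist crop the spindle tip sits in the bore at about (193,312), and in the scene crop the flange sits on the upper pot's rim. Handing in.

Run:
```python
from h import *
st(); print(ctrl.sign_off()); st()
```

```text
t 15.87 pos [0.5834 0.0177 0.0887] jaw -32.3 ydir [-0. -0. -1.] q6 0.42 F [-12.4   0.7  26.1] T [0.24 2.41 0.05] op 0.564
the job is handed in; nothing more can be done
None
the job is handed in; nothing more can be done
```

I nested the terracotta pot in the pot on the stand and let go of it. I then set the collar on the spindle, turned it about 32° until the keyways dropped over the pins, and pushed it home. I handed in at 15.9 s, still gripping and pressing.

**What the last checks showed**
- **Height:** the tool (TCP) fell from 0.105 m resting on the pins to 0.0975 m with no resistance. It then went down against the spring to 0.0887 m, about 16 mm in all, as expected for fully home.
- **Hard stop:** commanding 3 mm more did not move it, and the upward force rose from 15 to 26 N.
- **Pictures:** the spindle tip shows in the bore and the flange sits on the upper pot's rim. The pot looked flush and centred after I let go of it.

**What disagreed or was not checked**
- A sideways force of about 12 N remained while pressing, and a small shift did not relieve it.
- The cameras differed by 2–4 mm in x on the stand, so I used the wrist camera for the fine alignment.
- I did not measure the cup, jar and rib again at the end. The arm never came near them, and no contact showed.

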